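# Hand check-weigh: full tubs through the detector's gate, short-filled ones to reject

### The arm

A 7-joint arm with a two-finger parallel gripper is mounted at the origin on the work surface. World frame = base frame: x ahead of the robot, y to its left, z up, the work surface at z = 0. Lengths are in m, angles in degrees, forces in N, time in s.
With the tool pointing down it reaches from about 0.425 to 0.875 m from the base axis. Payload 4.7 kg.
Tool frame: the origin (TCP) lies at the very end of the fingers, on their centre line; the grasp point (between the pads) lies 19 mm behind it; z points along the fingers, y is the line along which they close (so a half turn about z gives the same grasp; the last joint's range is limited). The gripper opens to 87 mm and grips with 3 to 60 N. Pads are 19 mm wide; open, the fingers measure 117 mm over their backs; the gripper's body (75 mm by 190 mm) begins 51 mm behind the grasp point.
Start: joints at [64.75, 18.392, -4.016, 83.108, 1.295, 78.541, -3.26], TCP at [0.286, -0.584, 0.223] pointing down, gripper open.
Joint ranges: [-163.93, 163.93], [-17.29, 119.83], [-79.2, 71.16], [3.27, 140.29], [-89.18, 269.18], [5.43, 117.66], [-154.24, 154.24]. Speed limits (degrees/s): [147.25, 147.25, 180, 180, 180, 180, 180].

### API

Orientations are given as [roll, pitch, yaw] about the fixed x, y, z axes, in that order (R = Rz(yaw) Ry(pitch) Rx(roll)).
In Python, from cell import get_obs, eyes, env gives the robot as it stands.
- The arm moves only by the tool servo_tool, never from a script. Its argument "series" is a list that holds one entry, the list of rows, each a list of 7 numbers: the shift along the tool's x, y, z in units of 300 mm (1.0 is 300 mm), then the turn, a rotation vector about the tool's x, y, z in units of pi rad (1.0 is pi rad), then the opening, from 0 (shut) to 1 (fully open). In form: [[[tx, ty, tz, wx, wy, wz, gripper], ...]]. A call has 1 to 12 rows; each row is the pose to reach, as a shift and turn from the pose commanded when the call began, along the tool's axes at that moment, turning the shorter way round; what a row does not reach only later rows make up. A row lasts 1/12 s, in which the tool goes at most 41.7 mm and 7.16 degrees, less where a joint would pass 70% of its speed; a pose out of reach is approached as far as the arm can. A call with a number of a shift or a turn outside -1 to 1 is refused whole. A call with a gripper value outside its range is refused whole. The fingers move at their own pace and stop on an object; "grip_force" is the grip in N (left out, the last holds). Time passes only in rows, so rows that repeat a pose let the fingers close. It gives the time, the measured TCP pose, the force, the opening and the grip force at its end, in the units of the state.
- get_obs(): the state, without advancing time (a new reading comes with each control period).
- eyes.read_camera(name): name is "scene" or "top" or "wrist"; returns a dict with "frame" (400x640x3 uint8, red, green, blue), "depth" (400x640 float32, m along the optical axis (not along the pixel's ray), 0 where there is no reading), "fx", "fy", "cx", "cy" (pixels), "distortion" ([k1, k2, p1, p2, k3] as OpenCV has them; the pictures are not rectified), "origin" and "rotation" of the camera in the world; the wrist camera has in their place "mount" (4x4, takes a point from camera to tool coordinates, whose origin is the TCP and whose axes are the flange's). Camera axes: x right, y down, z forward; pixel columns grow to the right and rows downward; lengths in m; the calibration is good to about 2 mm. A picture is of the moment at which its call begins: read the wrist's pose just before it.
- env.sign_off(): hands the job in; it is judged then, once.
The state is a dict: "time_s": time; "qpos": joint angles; "joint_velocities": joint speeds; "effort": joint torques, N m; "tool_pos": TCP position; "tool_rot": TCP orientation; "force": force on the tool from outside, world axes, zero at the start; "wrist_torque": the same for the moment, N m; "grip_width": finger opening in m; "grasp_force": force on a finger pad.
Only numpy, scipy, OpenCV 4.12 (cv2) and the standard library are available. Lean on these libraries where they do the work, as an engineer would, in place of code of your own. Each camera call takes 0.05 s, during which the arm holds its last target. There are 200 camera calls.

### The job

Some of the lidded tubs on the bench may be short-filled, which only shows in the hand: lift each tub to feel its weight, stand every light one upright in the reject tray, and push every full one upright through the sprung gate into the metal detector's lane until the gate swings shut behind it. When all the tubs are dealt with, press the detector's start button, and leave the label roll and the short cup stack beside the tray where they are.

Things in the scene. Friction and masses are not known exactly. Their poses are not given: they have to be found in the camera images.
- tub_1_center (a point): One of up to six lidded white paper tubs that look alike, a plain grey label band round the middle: round, 63 mm in diameter (lid rim 65 mm), 66 mm high, standing upright. The point is its centre, 33 mm above its underside; z along its axis. A full tub weighs 250 to 350 g, a short-filled one 65 to 95 g; only the weight shows which. None if absent.
- tub_2_center (a point): One of up to six lidded white paper tubs that look alike, a plain grey label band round the middle: round, 63 mm in diameter (lid rim 65 mm), 66 mm high, standing upright. The point is its centre, 33 mm above its underside; z along its axis. A full tub weighs 250 to 350 g, a short-filled one 65 to 95 g; only the weight shows which. None if absent.
- tub_3_center (a point): One of up to six lidded white paper tubs that look alike, a plain grey label band round the middle: round, 63 mm in diameter (lid rim 65 mm), 66 mm high, standing upright. The point is its centre, 33 mm above its underside; z along its axis. A full tub weighs 250 to 350 g, a short-filled one 65 to 95 g; only the weight shows which. None if absent.
- tub_4_center (a point): One of up to six lidded white paper tubs that look alike, a plain grey label band round the middle: round, 63 mm in diameter (lid rim 65 mm), 66 mm high, standing upright. The point is its centre, 33 mm above its underside; z along its axis. A full tub weighs 250 to 350 g, a short-filled one 65 to 95 g; only the weight shows which. None if absent.
- tub_5_center (a point): One of up to six lidded white paper tubs that look alike, a plain grey label band round the middle: round, 63 mm in diameter (lid rim 65 mm), 66 mm high, standing upright. The point is its centre, 33 mm above its underside; z along its axis. A full tub weighs 250 to 350 g, a short-filled one 65 to 95 g; only the weight shows which. None if absent.
- tub_6_center (a point): One of up to six lidded white paper tubs that look alike, a plain grey label band round the middle: round, 63 mm in diameter (lid rim 65 mm), 66 mm high, standing upright. The point is its centre, 33 mm above its underside; z along its axis. A full tub weighs 250 to 350 g, a short-filled one 65 to 95 g; only the weight shows which. None if absent.
- gate (a point): Sprung gate at the mouth of the metal detector's lane: point midway between its posts on the steel slide bed (30 mm above the table). x = level pushing direction through the gate into the lane, y across, z up. Posts at y +-48 mm, 12 mm thick, 60 mm high above the bed. A tub must be pushed until its centre is 65 mm or more past this point for the leaves to shut freely behind it.
- apron (a point): Centre of the open flat steel apron before the gate, level with the lane's bed (30 mm above the table), 95 mm before the gate; 150 mm long (along the gate's x) and 150 mm wide; same axes as point gate. A tub can be set here for pushing.
- cover_edge (a point): Near edge, mid-width, of the clear cover (underside) that roofs the lane from 60 mm past the gate to the tall white detector head 318 mm past it: underside 71 mm, top 74 mm above the bed. Under it steel guide rails 82 mm apart, 44 mm high. Up to four tubs stand in line in the lane, each pushing the ones before it further in.
- leaf_left (a joint): Gate leaf on the +y post of point gate: white plastic, 40 mm long, 3 mm thick, from 4 to 54 mm above the bed, pivot at y 42 mm. 0 = shut across the lane, grows to 1.5 rad as it swings into the lane. A light spring (about 0.2 N at its tip when shut, 0.7 N wide open) shuts it; it cannot swing the other way.
- leaf_right (a joint): Gate leaf on the -y post, the mirror of leaf_left: 0 = shut, 1.5 rad = open into the lane, sprung shut.
- reject_tray_in (a point): Reject tray, open grey plastic, 250 x 190 mm outside, walls 4 mm thick and 45 mm high. The point is the centre of its inner floor (5 mm above the table); x along its 250 mm side, y along its 190 mm side. It does not move.
- start (a joint): Start button of the detector: 0 = up, 0.006 m = fully down, which takes 5 N; it springs back.
- start_top (a point): Top centre of the start button, a 32 mm green push button, the only button, on a grey box (70 x 74 mm, 80 mm high) beside the gate on the far side of the lane; pressed straight down.
- cup_stack_3: Short stack of empty paper cups, 71 mm wide, 102 mm high, beside the reject tray; leave alone. Origin at the centre of its underside.
- label_roll: Roll of blank labels lying flat among the tubs, 84 mm in diameter, 45 mm high; leave alone. Origin at the centre of its underside.
Mind the look-alikes: they are no part of the job. Leave any green or yellow look-alike of the part that bears tub_5_center alone.

How it is judged:
By the outcome, as a careful person would: the job done as asked, in the order asked, and still so for the second after the job is handed in, with the robot touching nothing.
Of tub_1, tub_2, tub_3, tub_4, tub_5, tub_6 only 4 to 6 are there at a start; the rules pass over those that are not, and their reading is None.
At some moment in a run one of tub_1, tub_2, tub_3, tub_4, tub_5, tub_6 may be knocked a few centimetres aside while the robot is not near it.
Once in a run the grip may slacken for a moment while it holds something.
It also fails if it takes over 210 s, if anything falls off the work surface, if the arm or the gripper's body presses on something with over 40 N, if the wrist force passes 120 N, or if a joint passes its speed limit or range.

## Working session

There is one attempt and no reset: what is moved stays moved. The work goes in short steps, Python scripts to look and compute and a tool call to move; the robot and the scene stay as the last step left them, time stands still between calls to the robot, and variables do not carry over. Pictures are saved under pics/ and viewed, at most 14 in all, crops included, and the job is handed in when it is done.

Besides the shell and the picture viewer there is one more tool, called after "Call:" as name(argument=value, ...) on one line, values as JSON. servo_tool: Moves the arm, as the interface text tells. Shifts and turns lie within -1 to 1; 1 stands for 300 mm of shift or pi rad of turn. Its arguments: {"type":"object","properties":{"series":{"type":"array"},"grip_force":{"type":"number"}},"required":["series"]}

```bash
ls; mkdir -p pics
cat > h.py <<'E'
import numpy as np, cv2
from cell import get_obs, eyes, env
from scipy.spatial.transform import Rotation as Ro
def cam(n):
    o=get_obs(); c=eyes.read_camera(n)
    if 'mount' in c:
        M=np.array(c['mount']); R=Ro.from_euler('xyz',o['tool_rot'],degrees=True).as_matrix()
        c['rotation']=R@M[:3,:3]; c['origin']=np.array(o['tool_pos'])+R@M[:3,3]
    c['K']=np.array([[c['fx'],0,c['cx']],[0,c['fy'],c['cy']],[0,0,1.]])
    return c
def rays(c,uv):
    p=cv2.undistortPoints(np.array(uv,float).reshape(-1,1,2),c['K'],np.array(c['distortion'])).reshape(-1,2)
    return np.c_[p,np.ones(len(p))]@np.array(c['rotation']).T
def plane(c,uv,z):
    d=rays(c,uv); o=np.array(c['origin']); return o+d*((z-o[2])/d[:,2])[:,None]
def cloud(c):
    h,w=c['depth'].shape; v,u=np.mgrid[:h,:w]
    d=rays(c,np.c_[u.ravel(),v.ravel()]); P=np.array(c['origin'])+d*c['depth'].reshape(-1,1)
    P=P.reshape(h,w,3); P[c['depth']==0]=np.nan; return P
def save(c,n): cv2.imwrite('pics/'+n+'.png',c['frame'][:,:,::-1])
E
python3 - <<'E'
from h import *
print(get_obs())
for n in ('top','scene','wrist'):
    c=cam(n); save(c,n+'0'); print(n,c['origin'],np.round(c['rotation'],2),c['fx'],c['distortion'])
E
```

```text
pics
{'time_s': 0.0, 'qpos': array([64.7509272 , 18.4393393 , -4.01560669, 83.17394729,  1.29515684,
       78.53960059, -3.26063408]), 'joint_velocities': array([-0.02873443, -0.04508772, -0.00722364,  0.03938335,  0.06447791,
       -0.05188885, -0.03075018]), 'effort': array([ 4.76401544e-05, -4.91294682e+01, -4.03829115e-01, -3.12526989e+01,
       -6.36654929e-02,  4.36449295e-02,  1.87389969e-04]), 'tool_pos': array([ 0.28523935, -0.58347049,  0.22146671]), 'tool_rot': array([-1.79892362e+02,  5.77271335e-03,  2.60582753e+01]), 'force': array([-0.51411766,  0.25845949,  0.0347557 ]), 'wrist_torque': array([ 0.00949033, -0.0079245 , -0.01393771]), 'grasp_force': 0.0, 'grip_width': 0.08702366729584582}
top [ 0.29841839 -0.04679998  1.35775045] [-169.78    0.5   -91.64] 464.42484282581654 [0.02857716 0.         0.         0.         0.        ]
scene [ 1.09428275 -0.33158432  0.88243584] [-140.22   -0.     64.08] 397.3889394650706 [-0.05761784  0.          0.          0.          0.        ]
wrist [ 0.35056577 -0.55175168  0.38455329] [[ 0.44 -0.87 -0.24]
 [-0.9  -0.43 -0.12]
 [-0.    0.27 -0.96]] 328.00428492532154 [-0.00314322  0.          0.          0.          0.        ]
```

```bash
sed -i "s/^    c\['K'\]/    elif np.ndim(c['rotation'])==1: c['rotation']=Ro.from_euler('xyz',c['rotation'],degrees=True).as_matrix()\n    c['K']/" h.py
python3 - <<'E'
from h import *
for n in ('top','scene'):
    c=cam(n); P=cloud(c); np.save(n+'P.npy',P); np.save(n+'F.npy',c['frame']); print(n, P[::80,::100].round(2).tolist()[2:4])
E
```

```text
top [[[0.59, 0.69, 0.3], [0.64, 0.56, 0.1], [0.63, 0.29, 0.07], [0.64, 0.01, 0.0], [0.63, -0.29, 0.0], [0.61, -0.56, 0.08], [0.7, -1.11, -0.38]], [[0.4, 0.68, 0.3], [0.42, 0.58, 0.04], [0.41, 0.3, 0.0], [0.4, 0.01, -0.0], [0.4, -0.28, -0.0], [0.39, -0.57, -0.0], [0.42, -1.29, -0.74]]]
scene [[[0.32, -0.67, 0.34], [-0.01, -0.57, 0.0], [0.13, -0.28, 0.0], [0.27, 0.0, 0.0], [0.45, 0.25, 0.06], [0.56, 0.55, 0.02], [0.62, 1.1, -0.16]], [[-0.53, -1.29, -0.7], [0.31, -0.61, -0.0], [0.44, -0.36, 0.01], [0.57, -0.13, 0.03], [0.68, 0.1, 0.04], [0.78, 0.36, 0.0], [0.91, 0.58, 0.03]]]
```

View pics/top0.png

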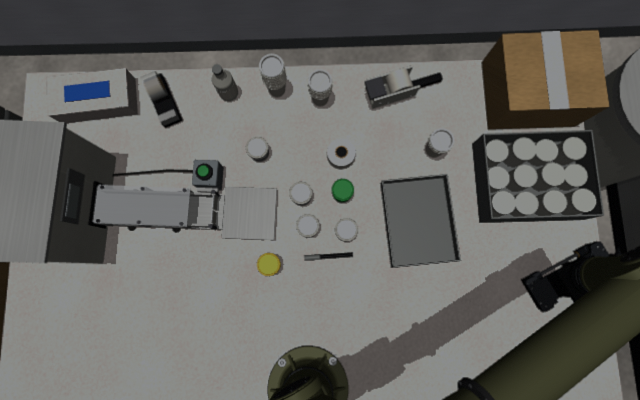

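View pics/scene0.png

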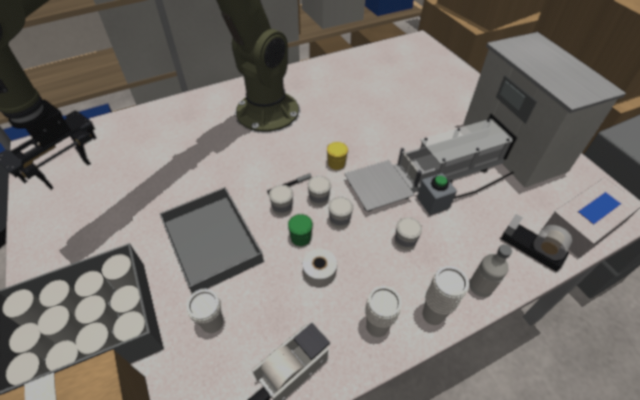

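Run:
```python
from h import *
P=np.load('topP.npy');F=np.load('topF.npy');z=P[...,2]
def comps(m,mn=60):
    n,l,s,c=cv2.connectedComponentsWithStats(m.astype(np.uint8))
    for i in range(1,n):
        if s[i,4]>mn:
            q=P[l==i]; r=cv2.minAreaRect(q[:,:2].astype(np.float32)); 
            print(c[i].round(),s[i,4],'z',np.median(q[:,2]).round(3),'rect',np.round(r[0],3),np.round(r[1],3),round(r[2],1),'rgb',F[l==i].mean(0).round())
reg=(P[...,0]>.2)&(P[...,0]<.95)&(abs(P[...,1])<.62)
print('60-72');comps(reg&(z>.058)&(z<.074))
print('tray');comps(reg&(z>.03)&(z<.055)&(P[...,1]<-.1))
print('apron');comps(reg&(z>.02)&(z<.04)&(P[...,1]>0))
print('cover,btn');comps(reg&(z>.075)&(z<.125))
```

```text
60-72
[494.  94.] 189 z 0.066 rect [ 0.822 -0.56 ] [0.226 0.059] 15.6 rgb [34. 26. 16.]
[117.  97.] 264 z 0.069 rect [0.828 0.535] [0.086 0.167] 49.9 rgb [84. 83. 81.]
[158.  94.] 71 z 0.066 rect [0.846 0.414] [0.031 0.062] 60.3 rgb [46. 45. 44.]
[395.  96.] 87 z 0.066 rect [ 0.811 -0.279] [0.008 0.14 ] 13.0 rgb [44. 44. 41.]
[166. 116.] 92 z 0.061 rect [0.775 0.393] [0.025 0.05 ] 24.3 rgb [105. 105. 104.]
[256. 147.] 383 z 0.064 rect [0.669 0.131] [0.062 0.062] 2.6 rgb [131. 132. 131.]
[483. 180.] 166 z 0.066 rect [ 0.559 -0.509] [0.239 0.005] 0.0 rgb [20. 21. 21.]
[105. 168.] 79 z 0.066 rect [0.622 0.563] [0.005 0.094] 87.2 rgb [39. 38. 36.]
[498. 178.] 378 z 0.065 rect [ 0.558 -0.553] [0.063 0.056] 1.7 rgb [135. 137. 134.]
[514. 180.] 61 z 0.066 rect [ 0.554 -0.6  ] [0.06  0.023] 13.3 rgb [48. 49. 46.]
[342. 189.] 401 z 0.064 rect [ 0.538 -0.111] [0.062 0.062] 88.2 rgb [43. 99. 54.]
[300. 193.] 393 z 0.064 rect [0.533 0.008] [0.063 0.062] 89.1 rgb [132. 133. 133.]
[521. 203.] 213 z 0.065 rect [ 0.484 -0.604] [0.062 0.031] 0.9 rgb [129. 131. 128.]
[307. 225.] 412 z 0.064 rect [ 0.4
[... 1657 characters left out ...]
0.071 0.049] 22.2 rgb [107. 106. 102.]
[275.  84.] 157 z 0.102 rect [0.849 0.071] [0.031 0.069] 13.4 rgb [74. 72. 68.]
[320.  94.] 143 z 0.102 rect [ 0.813 -0.055] [0.067 0.026] 88.5 rgb [74. 73. 69.]
[441. 141.] 536 z 0.095 rect [ 0.663 -0.393] [0.067 0.072] 43.0 rgb [124. 126. 126.]
[498. 178.] 1416 z 0.088 rect [ 0.561 -0.563] [0.243 0.114] 0.0 rgb [94. 95. 93.]
[518. 150.] 241 z 0.089 rect [ 0.634 -0.603] [0.068 0.033] 0.1 rgb [116. 117. 113.]
[132. 206.] 4538 z 0.104 rect [0.492 0.449] [0.28  0.321] 80.7 rgb [ 98. 100. 100.]
[205. 173.] 603 z 0.082 rect [0.596 0.275] [0.069 0.074] 86.1 rgb [61. 75. 68.]
[520. 176.] 162 z 0.078 rect [ 0.559 -0.605] [0.03  0.063] 89.5 rgb [132. 134. 130.]
```

Run:
```python
import cv2
i=cv2.imread('pics/top0.png')[140:290,80:480]
cv2.imwrite('pics/c1.png',cv2.resize(i,(800,300),interpolation=cv2.INTER_CUBIC))
i=cv2.imread('pics/scene0.png')[100:290,330:530]
cv2.imwrite('pics/c2.png',cv2.resize(i,(600,570),interpolation=cv2.INTER_CUBIC))
```

```text
(no output)
```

View pics/c1.png

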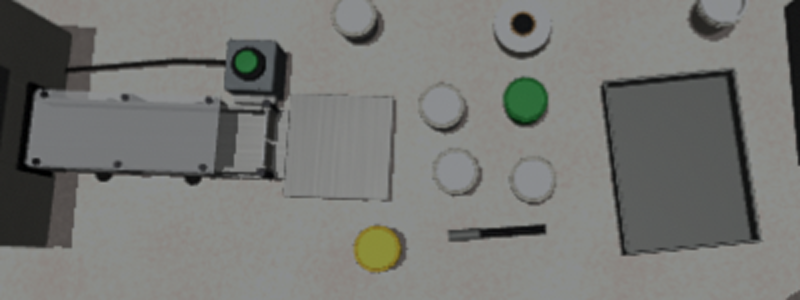

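View pics/c2.png

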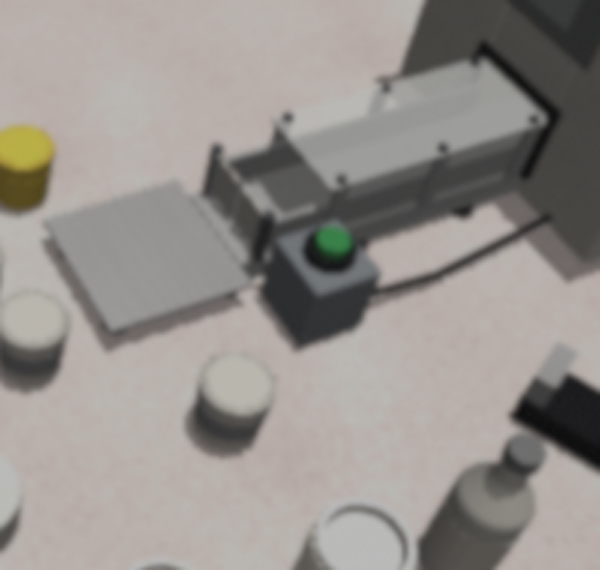

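```bash
cat >> h.py <<'E'
def go(pts,yaw=None):
    """print shifts from measured pose to world points [x,y,z], in tool units"""
    o=get_obs(); p=np.array(o['tool_pos']); r=np.array(o['tool_rot']); R=Ro.from_euler('xyz',r,degrees=True)
    print('t',round(o['time_s'],1),'tcp',p.round(4),'rot',r.round(1),'F',np.round(o['force'],2),'w',round(o['grip_width'],4))
    for q in pts: print(np.round(R.inv().apply(np.array(q)-p)/.3,3))
    if yaw is not None: print('turn',np.round((R.inv()*Ro.from_euler('xyz',[180,0,yaw],degrees=True)).as_rotvec()/np.pi,4))
E
python3 - <<'E'
from h import *
P=np.load('topP.npy');F=np.load('topF.npy');z=P[...,2];x=P[...,0];y=P[...,1]
def rect(m,n):
    q=P[m][:,:2].astype(np.float32); r=cv2.minAreaRect(q); print(n,m.sum(),np.round(r[0],4),np.round(r[1],4),round(r[2],2)); return r
m=(abs(z-.03)<.004)&(y>.08)&(y<.225)&(x>.38)&(x<.62)
m=cv2.morphologyEx(m.astype(np.uint8),cv2.MORPH_OPEN,np.ones((5,5)))>0
rect(m,'apron')
m=(abs(z-.104)<.003)&(y>.27)&(y<.58)&(x>.40)&(x<.59)
m=cv2.morphologyEx(m.astype(np.uint8),cv2.MORPH_OPEN,np.ones((5,5)))>0; rect(m,'cover')
# centreline by columns
for a,b in ((.32,.36),(.42,.46),(.5,.54)):
    k=m&(y>a)&(y<b); xs=x[k]; print((a+b)/2, xs.min().round(4),xs.max().round(4),((xs.min()+xs.max())/2).round(4))
m=(z>.075)&(z<.095)&(y>.2)&(y<.27)&(x>.4)&(x<.56)
n,l,s,c=cv2.connectedComponentsWithStats(m.astype(np.uint8))
for i in range(1,n): print('post',s[i,4],P[l==i].mean(0).round(3))
g=(F[...,1].astype(int)>F[...,0]+25)&(y>.2)
print('button',P[g].mean(0).round(4),np.median(z[g]).round(4),g.sum())
k=(z>.03)&(z<.05)&(x>.3)&(x<.6)&(y>-.45)&(y<-.2);rect(k,'tray')
go([[.669,.131,.16],[.669,.131,.015]],87)
E
```

```text
apron 476 [0.4984 0.1454] [0.17   0.1073] 23.67
cover 80 [0.5017 0.3674] [0.0815 0.0848] 11.53
0.33999999999999997 0.5338 0.5485 0.5411Traceback (most recent call last):
  File "<stdin>", line 12, in <module>
    return umr_minimum(a, axis, None, out, keepdims, initial, where)
ValueError: zero-size array to reduction operation minimum which has no identity
```

Run:
```python
from h import *
c=cam('top'); save(c,'top1'); F=c['frame'].astype(int)
def px(u,v): return [80+u/2,140+v/2]
print('apron',plane(c,[px(287,95),px(393,97),px(390,200),px(285,197)],.03)[:,:2].round(4).tolist())
print('cover',plane(c,[px(38,93),px(222,101),px(219,177),px(27,170)],.104)[:,:2].round(4).tolist())
print('posts',plane(c,[px(273,103),px(271,178)],.09)[:,:2].round(4).tolist())
g=(F[...,1]>F[...,0]+25); g[:,:190]=0; g[:,220:]=0; v,u=np.nonzero(g); print('btn px',u.mean(),v.mean(),len(u)); print(plane(c,[[u.mean(),v.mean()]],.095).round(4))
P=cloud(c);print('zbtn',np.nanmedian(P[g][:,2]))
# apron edges: saturation
sat=F[...,0]-F[...,2]
print(sat[205:235:6,215:285:3]); 
print('bench',sat[270:280,200:210].mean())
go([[.669,.131,.16],[.669,.131,.015]],87)
s=np.clip(np.array(F[165:250,195:290])*1.5,0,255).astype(np.uint8)[:,:,::-1]
cv2.imwrite('pics/c3.png',cv2.resize(s,None,fx=6,fy=6,interpolation=cv2.INTER_CUBIC))
```

```text
apron [[0.5606, 0.232], [0.553, 0.0777], [0.4036, 0.0839], [0.4123, 0.2336]]
cover [[0.559, 0.5572], [0.5403, 0.3055], [0.4357, 0.3074], [0.4533, 0.566]]
posts [[0.538, 0.2387], [0.4337, 0.2403]]
btn px 202.88785046728972 170.38317757009347 107
[[0.5981 0.2761 0.095 ]]
zbtn 0.10121078497136726
[[ 4  1  1 -1  1  1  1  0  1  1  0  1  1  0  0  1  1  1  1  1  2  4  2  3]
 [ 1  1  1  0  0  1  1  1  1  1  0  1  1  1  1  1  1  1  2  1  2  1  0  2]
 [ 2  1  2  1  1  1  0  0  0  1  1  0  0  1  1  1  1  1  0  1  2 -1  3  1]
 [ 2  1  0  1  0  1  1  0  0  1  1  1  1  1  1  1  0  1  0  1  5  3 -1  0]
 [ 2  3  1  1  0  1  1  1  1  0  1  0  0  2  0  0  1  1  1  0  6  1  1  2]]
bench 2.76
t 0.3 tcp [ 0.2854 -0.5838  0.2222] rot [-180.     0.    26.1] F [-0.05  0.37 -0.2 ] w 0.087
[ 2.195 -1.578  0.208]
[ 2.195 -1.578  0.691]
turn [-2.000e-04 -1.000e-04 -3.385e-01]
```

View pics/c3.png

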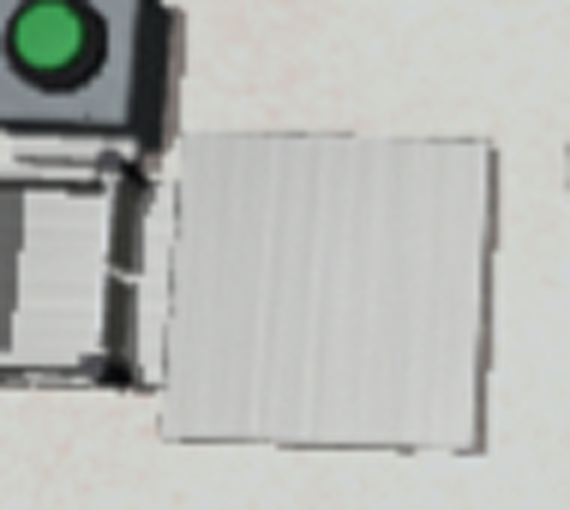

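Run:
```python
from h import *
c=cam('top')
def px(u,v): return [195+u/6-.4,165+v/6-.4]
a=plane(c,[px(182,133),px(493,140),px(485,450),px(163,440)],.03)[:,:2];print(a.round(4).tolist(),a.mean(0).round(4))
for i,j in ((1,0),(2,3)): d=a[i-0]*0+a[j]-a[i]; print('dir',np.degrees(np.arctan2(d[1],d[0])),np.hypot(*d))
d=a[0]-a[3];print('across',np.degrees(np.arctan2(d[1],d[0])),np.hypot(*d)); d=a[1]-a[2];print(np.degrees(np.arctan2(d[1],d[0])),np.hypot(*d))
print('posts',plane(c,[px(113,160),px(116,372)],.09)[:,:2].round(4).tolist())
print('leafmid',plane(c,[px(123,272)],.084).round(4))
```

```text
[[0.5626, 0.2278], [0.5546, 0.0769], [0.4047, 0.0826], [0.414, 0.2357]] [0.484  0.1558]
dir 86.96110762646273 0.15111493699568163
dir 86.5025223203767 0.15341599701044653
across -3.055254106043716 0.14882789388885836
-2.1784478133098624 0.15007271175460343
posts [[0.5389, 0.2472], [0.4404, 0.2447]]
leafmid [[0.4873 0.2434 0.084 ]]
```

Call:
servo_tool(series=[[[0.1, -0.08, 0, 0, 0, -0.03, 1], [0.22, -0.16, 0, 0, 0, -0.06, 1], [0.33, -0.24, 0, 0, 0, -0.1, 1], [0.45, -0.32, 0, 0, 0, -0.13, 1], [0.56, -0.4, 0, 0, 0, -0.17, 1], [0.67, -0.48, 0, 0, 0, -0.2, 1], [0.78, -0.56, 0, 0, 0, -0.24, 1], [0.89, -0.64, 0, 0, 0, -0.27, 1], [1.0, -0.72, 0, 0, 0, -0.31, 1], [1.0, -0.75, 0, 0, 0, -0.339, 1], [1.0, -0.8, 0, 0, 0, -0.339, 1]]], grip_force=25)

```text
time_s: 1.27
tool_pos: [0.4511, -0.2342, 0.2227]
tool_rot: [180.0, 0.0, 87.6]
force: [-0.6, -0.4, 0.7]
grip_width: 0.0872
grasp_force: 0.0
```

Run:
```python
from h import *
go([[.669,.131,.12],[.669,.131,.015]],87)
```

```text
t 1.3 tcp [ 0.4511 -0.2342  0.2227] rot [180.    0.   87.6] F [-0.64 -0.37  0.66] w 0.0872
[1.247 0.674 0.343]
[1.247 0.674 0.693]
turn [0.0003 0.0001 0.0033]
```

Call:
servo_tool(series=[[[0.11, 0.06, 0, 0, 0, 0.003, 1], [0.23, 0.12, 0, 0, 0, 0.003, 1], [0.35, 0.19, 0, 0, 0, 0.003, 1], [0.47, 0.25, 0, 0, 0, 0.003, 1], [0.59, 0.31, 0, 0, 0, 0.003, 1], [0.71, 0.38, 0, 0, 0, 0.003, 1], [0.83, 0.45, 0, 0, 0, 0.003, 1], [0.94, 0.52, 0, 0, 0, 0.003, 1], [1.0, 0.6, 0.05, 0, 0, 0.003, 1], [1.0, 0.67, 0.1, 0, 0, 0.003, 1], [1.0, 0.674, 0.1, 0, 0, 0.003, 1], [1.0, 0.674, 0.1, 0, 0, 0.003, 1]]])

```text
time_s: 2.27
tool_pos: [0.6665, 0.0524, 0.1906]
tool_rot: [-179.8, 0.0, 86.5]
force: [-0.2, 0.2, 0.4]
grip_width: 0.0867
grasp_force: 0.0
```

Run:
```python
from h import *
c=cam('wrist'); save(c,'w1')
P=cloud(c);F=c['frame'];z=P[...,2]
m=(abs(z-.065)<.006)&(F.min(2)>60)
n,l,s,k=cv2.connectedComponentsWithStats(m.astype(np.uint8))
for i in range(1,n):
    if s[i,4]>300:
        r=cv2.minEnclosingCircle(P[l==i][:,:2].astype(np.float32)); print(k[i].round(),s[i,4],np.round(r[0],4),round(r[1],4),np.median(P[l==i][:,2]).round(4))
go([[.669,.131,.12],[.669,.131,.015]],87)
```

```text
[321.  98.] 4694 [0.6712 0.1295] 0.0325 0.065
[182. 235.] 2301 [0.5341 0.0073] 0.0325 0.0648
t 2.3 tcp [0.6664 0.0523 0.1919] rot [-179.9    0.    86.5] F [0.59 1.09 0.86] w 0.0869
[ 0.263 -0.007  0.24 ]
[ 0.263 -0.006  0.59 ]
turn [-0.0006  0.0001 -0.0028]
```

Call:
servo_tool(series=[[[0.12, 0, 0.06, 0, 0, -0.003, 1], [0.24, 0, 0.12, 0, 0, -0.003, 1], [0.26, 0, 0.24, 0, 0, -0.003, 1], [0.26, 0, 0.36, 0, 0, -0.003, 1], [0.26, 0, 0.48, 0, 0, -0.003, 1], [0.26, 0, 0.58, 0, 0, -0.003, 1], [0.26, 0, 0.58, 0, 0, -0.003, 0.6], [0.26, 0, 0.58, 0, 0, -0.003, 0.5], [0.26, 0, 0.58, 0, 0, -0.003, 0.5], [0.26, 0, 0.58, 0, 0, -0.003, 0.5], [0.26, 0, 0.58, 0, 0, -0.003, 0.5], [0.26, 0, 0.58, 0, 0, -0.003, 0.5]]], grip_force=25)

```text
time_s: 3.32
tool_pos: [0.6728, 0.131, 0.0219]
tool_rot: [179.8, -0.0, 87.1]
force: [-2.7, -0.6, 7.6]
grip_width: 0.0621
grasp_force: 25.0
```

```bash
cat >> h.py <<'E'
def feel(n=6):
    a=[];e=[]
    for i in range(n): eyes.read_camera('wrist'); o=get_obs(); a.append(o['force']); e.append(o['effort'][[1,3]])
    print('F',np.mean(a,0).round(2),'sd',np.std(a,0).round(2),'eff',np.mean(e,0).round(2),'w',round(o['grip_width'],4),'gf',round(o['grasp_force'],1),'tcp',np.round(o['tool_pos'],4),'t',round(o['time_s'],1))
E
python3 -c "
from h import *
feel()"
```

```text
F [-2.37 -0.53  7.58] sd [0.44 0.39 0.26] eff [-51.42 -25.04] w 0.0625 gf 25.0 tcp [0.6727 0.131  0.0219] t 3.6
```

Call:
servo_tool(series=[[[0, 0, -0.03, 0, 0, 0, 0.5], [0, 0, -0.07, 0, 0, 0, 0.5], [0, 0, -0.1, 0, 0, 0, 0.5], [0, 0, -0.1, 0, 0, 0, 0.5], [0, 0, -0.1, 0, 0, 0, 0.5], [0, 0, -0.1, 0, 0, 0, 0.5]]])

```text
time_s: 4.12
tool_pos: [0.6713, 0.1304, 0.0484]
tool_rot: [-180.0, 0.0, 87.1]
force: [0.2, 0.2, -3.8]
grip_width: 0.0624
grasp_force: 25.0
```

Run:
```python
from h import *
feel()
a=np.array([.484,.1558]);d=np.array([np.cos(np.radians(87)),np.sin(np.radians(87))])
p=a+.01*d; print(p)
go([[.64,p[1]-.02,.09],[*p,.09],[*p,.03+.02],[*p,.046]],87)
```

```text
F [-0.09  0.05 -3.04] sd [0.46 0.59 0.46] eff [-56.8 -28.5] w 0.0627 gf 25.0 tcp [0.6712 0.1305 0.048 ] t 4.4
[0.48452336 0.1657863 ]
t 4.4 tcp [0.6712 0.1305 0.048 ] rot [-180.     0.    87.1] F [-0.18 -0.58 -2.5 ] w 0.0627
[ 0.045 -0.107 -0.14 ]
[ 0.086 -0.628 -0.14 ]
[ 0.086 -0.628 -0.006]
[ 0.086 -0.628  0.007]
turn [-0.0003  0.0001  0.0005]
```

Call:
servo_tool(series=[[[0.01, 0, -0.1, 0, 0, 0, 0.5], [0.02, -0.08, -0.14, 0, 0, 0, 0.5], [0.04, -0.18, -0.14, 0, 0, 0, 0.5], [0.05, -0.29, -0.14, 0, 0, 0, 0.5], [0.06, -0.4, -0.14, 0, 0, 0, 0.5], [0.07, -0.5, -0.14, 0, 0, 0, 0.5], [0.086, -0.59, -0.12, 0, 0, 0, 0.5], [0.086, -0.628, -0.08, 0, 0, 0, 0.5], [0.086, -0.628, -0.04, 0, 0, 0, 0.5], [0.086, -0.628, -0.017, 0, 0, 0, 0.5], [0.086, -0.628, -0.017, 0, 0, 0, 0.5]]])

```text
time_s: 5.33
tool_pos: [0.4848, 0.1655, 0.0525]
tool_rot: [-179.9, 0.0, 87.1]
force: [-0.1, -0.4, -2.6]
grip_width: 0.0626
grasp_force: 25.0
```

```bash
python3 -c "
from h import *
feel(3)"
```

```text
F [ 0.11  0.22 -2.16] sd [0.67 0.33 0.41] eff [-34.65 -27.01] w 0.0626 gf 25.0 tcp [0.4859 0.166  0.0538] t 5.5
```

Call:
servo_tool(series=[[[0, 0, 0.006, 0, 0, 0, 0.5], [0, 0, 0.006, 0, 0, 0, 1], [0, 0, 0.006, 0, 0, 0, 1], [0, 0, 0.006, 0, 0, 0, 1], [0, 0, -0.09, 0, 0, 0, 1], [0, 0, -0.19, 0, 0, 0, 1], [-0.09, 0, -0.19, 0, 0, 0, 0.8], [-0.185, 0, -0.19, 0, 0, 0, 0.35], [-0.185, 0, -0.19, 0, 0, 0, 0.35], [-0.185, 0, -0.09, 0, 0, 0, 0.35], [-0.185, 0, 0, 0, 0, 0, 0.35], [-0.185, 0, 0, 0, 0, 0, 0.35]]])

```text
time_s: 6.48
tool_pos: [0.4784, 0.1093, 0.0498]
tool_rot: [-179.6, 0.1, 87.0]
force: [-1.4, -1.2, -0.1]
grip_width: 0.0551
grasp_force: 0.0
```

Run:
```python
from h import *
c=cam('top'); save(c,'t2'); cv2.imwrite('pics/c4.png',cv2.resize(c['frame'][150:260,180:360,::-1],None,fx=3.3,fy=3.3,interpolation=cv2.INTER_CUBIC))
g=np.array([.489,.250]);d=np.array([np.cos(np.radians(87)),np.sin(np.radians(87))])
c=cam('wrist');P=cloud(c);z=P[...,2]
m=(abs(z-.095)<.006)&(P[...,1]<.22)&(P[...,1]>.05)&(c['frame'].min(2)>60)
n,l,s,k=cv2.connectedComponentsWithStats(m.astype(np.uint8))
for i in range(1,n):
    if s[i,4]>300: print(k[i].round(),s[i,4],np.round(cv2.minEnclosingCircle(P[l==i][:,:2].astype(np.float32)),4) if 0 else cv2.minEnclosingCircle(P[l==i][:,:2].astype(np.float32)))
e=g+d*.034; print(e); go([[*e,.055]],87)
```

```text
[328. 150.] 23593 ((0.485783189535141, 0.1644267439842224), 0.03270050138235092)
[0.49077942 0.2839534 ]
t 6.6 tcp [0.4813 0.1107 0.0536] rot [-179.9   -0.    87.1] F [-0.17  0.43  0.04] w 0.0468
[ 0.578  0.002 -0.005]
turn [-0.0005 -0.      0.0006]
```

View pics/c4.png

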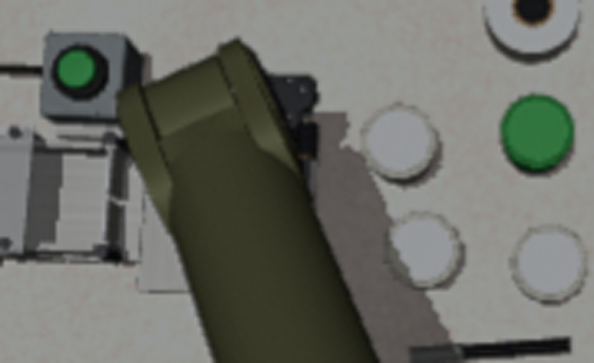

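Call:
servo_tool(series=[[[0, 0, -0.005, 0, 0, 0, 0.35], [0, 0, -0.005, 0, 0, 0, 0.35], [0.03, 0, -0.005, 0, 0, 0, 0.35], [0.06, 0, -0.005, 0, 0, 0, 0.35], [0.09, 0, -0.005, 0, 0, 0, 0.35], [0.12, 0, -0.005, 0, 0, 0, 0.35], [0.15, 0, -0.005, 0, 0, 0, 0.35], [0.18, 0, -0.005, 0, 0, 0, 0.35], [0.21, 0, -0.005, 0, 0, 0, 0.35], [0.24, 0, -0.005, 0, 0, 0, 0.35], [0.27, 0, -0.005, 0, 0, 0, 0.35], [0.3, 0, -0.005, 0, 0, 0, 0.35]]])

```text
time_s: 7.58
tool_pos: [0.4864, 0.2005, 0.055]
tool_rot: [-180.0, 0.1, 87.1]
force: [-0.0, -6.7, 4.5]
grip_width: 0.0306
grasp_force: 3.2
```

Run:
```python
from h import *
c=cam('wrist');save(c,'w3')
go([[.4908,.284,.055]],87)
```

```text
t 7.6 tcp [0.4862 0.2032 0.0552] rot [ 1.80e+02 -1.00e-01  8.72e+01] F [ 0.47 -0.06  0.18] w 0.0307
[0.27  0.002 0.001]
turn [ 0.     -0.0004  0.001 ]
```

View pics/w3.png

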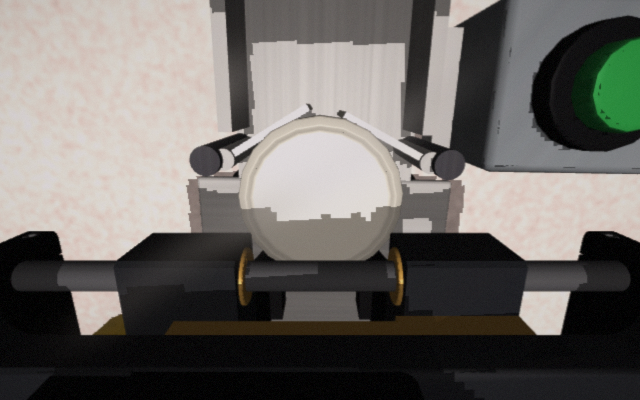

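Call:
servo_tool(series=[[[0.03, 0, 0, 0, 0, 0, 0.35], [0.06, 0, 0, 0, 0, 0, 0.35], [0.09, 0, 0, 0, 0, 0, 0.35], [0.12, 0, 0, 0, 0, 0, 0.35], [0.15, 0, 0, 0, 0, 0, 0.35], [0.18, 0, 0, 0, 0, 0, 0.35], [0.21, 0, 0, 0, 0, 0, 0.35], [0.23, 0, 0, 0, 0, 0, 0.35], [0.25, 0, 0, 0, 0, 0, 0.35], [0.265, 0, 0, 0, 0, 0, 0.35], [0.275, 0, 0, 0, 0, 0, 0.35], [0.275, 0, 0, 0, 0, 0, 0.35]]])

```text
time_s: 8.63
tool_pos: [0.4903, 0.284, 0.055]
tool_rot: [-180.0, -0.1, 87.1]
force: [1.2, -1.1, 0.1]
grip_width: 0.0304
grasp_force: 0.8
```

Call:
servo_tool(series=[[[0.24, 0, 0, 0, 0, 0, 0.35], [0.16, 0, 0, 0, 0, 0, 0.35], [0.08, 0, 0, 0, 0, 0, 0.35], [0, 0, 0, 0, 0, 0, 0.35], [-0.08, 0, -0.03, 0, 0, 0, 0.35], [-0.16, 0, -0.1, 0, 0, 0, 0.6], [-0.2, 0, -0.2, 0, 0, 0, 0.85], [-0.2, 0, -0.25, 0, 0, 0, 0.85]]])

```text
time_s: 9.3
tool_pos: [0.4881, 0.2233, 0.1323]
tool_rot: [179.9, -0.1, 87.1]
force: [1.3, -0.6, 0.1]
grip_width: 0.043
grasp_force: 0.0
```

Run:
```python
from h import *
c=cam('wrist');save(c,'w4')
go([[.533,.0075,.12],[.533,.0075,.024],[.440,-.009,.12],[.440,-.009,.024]],87)
```

```text
t 9.3 tcp [0.49   0.2242 0.1348] rot [179.6  -0.2  87. ] F [0.79 0.18 1.79] w 0.047
[-0.714  0.18   0.048]
[-0.715  0.178  0.368]
[-0.785 -0.127  0.046]
[-0.786 -0.129  0.366]
turn [ 0.0022 -0.001   0.0002]
```

View pics/w4.png

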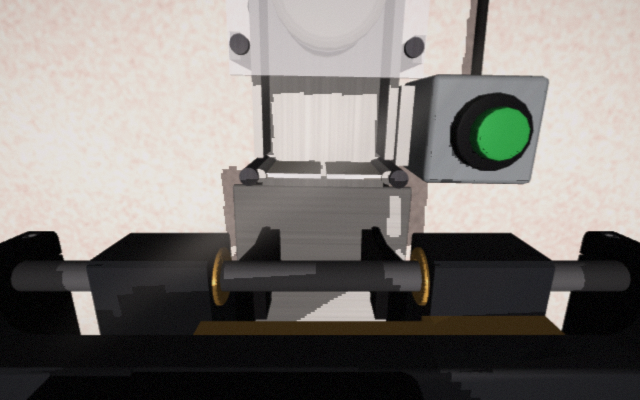

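Call:
servo_tool(series=[[[-0.1, 0, 0, 0, 0, 0, 0.86], [-0.22, 0, -0.03, 0, 0, 0, 0.86], [-0.35, 0, -0.05, 0, 0, 0, 0.86], [-0.48, 0, -0.05, 0, 0, 0, 0.86], [-0.61, 0, -0.05, 0, 0, 0, 0.86], [-0.74, 0, -0.05, 0, 0, 0, 0.86], [-0.86, 0, -0.05, 0, 0, 0, 0.86], [-0.95, 0, -0.05, 0, 0, 0, 0.86], [-0.97, 0, -0.05, 0, 0, 0, 0.86], [-0.97, 0, -0.05, 0, 0, 0, 0.86]]])

```text
time_s: 10.18
tool_pos: [0.4727, -0.0697, 0.1447]
tool_rot: [180.0, -0.0, 86.8]
force: [-0.6, 1.0, 0.3]
grip_width: 0.0749
grasp_force: 0.0
```

```bash
cat >> h.py <<'E'
def tubs(zt=.065):
    c=cam('wrist');P=cloud(c);F=c['frame'].astype(int)
    m=(abs(P[...,2]-zt)<.006)&(F.min(2)>60)&(F.max(2)-F.min(2)<25)
    n,l,s,k=cv2.connectedComponentsWithStats(m.astype(np.uint8)); out=[]
    for i in range(1,n):
        if s[i,4]>300:
            q=P[l==i]; r=cv2.minEnclosingCircle(q[:,:2].astype(np.float32)); print('tub?',k[i].round(),s[i,4],np.round(r[0],4),round(r[1],4))
    return c
E
python3 - <<'E'
from h import *
tubs()
go([[.533,.0075,.12],[.533,.0075,.024],[.440,-.009,.12],[.440,-.009,.024]],87)
E
```

```text
tub? [401.  95.] 6715 [0.5344 0.0059] 0.0327
tub? [272. 127.] 6205 [ 0.4403 -0.0116] 0.0326
tub? [274. 245.] 1526 [ 0.4367 -0.1042] 0.0262
t 10.2 tcp [ 0.4729 -0.0674  0.1448] rot [ 1.8e+02 -1.0e-01  8.7e+01] F [-0.09  0.98  0.63] w 0.0747
[0.26  0.187 0.083]
[0.26  0.187 0.403]
[ 0.189 -0.12   0.083]
[ 0.188 -0.12   0.403]
turn [ 0.0001 -0.0003 -0.    ]
```

Call:
servo_tool(series=[[[0.1, 0.08, 0, 0, 0, 0, 0.86], [0.2, 0.16, 0, 0, 0, 0, 0.86], [0.257, 0.19, 0.06, 0, 0, 0, 0.86], [0.257, 0.19, 0.15, 0, 0, 0, 0.86], [0.257, 0.19, 0.24, 0, 0, 0, 0.86], [0.257, 0.19, 0.33, 0, 0, 0, 0.86], [0.257, 0.19, 0.4, 0, 0, 0, 0.86], [0.257, 0.19, 0.4, 0, 0, 0, 0.86], [0.257, 0.19, 0.4, 0, 0, 0, 0.5], [0.257, 0.19, 0.4, 0, 0, 0, 0.5], [0.257, 0.19, 0.4, 0, 0, 0, 0.5], [0.257, 0.19, 0.4, 0, 0, 0, 0.5]]])

```text
time_s: 11.23
tool_pos: [0.5351, 0.007, 0.0269]
tool_rot: [179.8, -0.0, 87.1]
force: [0.1, 0.8, 2.1]
grip_width: 0.0624
grasp_force: 25.0
```

Call:
servo_tool(series=[[[0, 0, 0, 0, 0, 0, 0.5], [0, 0, 0, 0, 0, 0, 0.5], [0, 0, -0.04, 0, 0, 0, 0.5], [0, 0, -0.08, 0, 0, 0, 0.5], [0, 0, -0.1, 0, 0, 0, 0.5], [0, 0, -0.1, 0, 0, 0, 0.5], [0, 0, -0.1, 0, 0, 0, 0.5], [0, 0, -0.1, 0, 0, 0, 0.5]]])

```text
time_s: 11.9
tool_pos: [0.5333, 0.0061, 0.055]
tool_rot: [-180.0, 0.0, 87.1]
force: [-0.2, 0.3, -0.9]
grip_width: 0.0624
grasp_force: 25.0
```

Run:
```python
from h import *
feel()
go([[.484,.155,.10],[.484,.155,.055],[.52,-.29,.12],[.52,-.29,.031]],87)
```

```text
F [ 0.01  0.03 -0.44] sd [0.27 0.38 0.4 ] eff [-37.65 -26.91] w 0.0625 gf 25.0 tcp [0.5333 0.0064 0.0548] t 12.2
t 12.2 tcp [0.5333 0.0064 0.0548] rot [-180.    -0.    87.1] F [-0.21  0.06 -0.4 ] w 0.0625
[ 0.486 -0.19  -0.151]
[ 0.486 -0.189 -0.001]
[-0.989  0.006 -0.217]
[-0.989  0.006  0.079]
turn [-0.0002 -0.      0.0005]
```

Call:
servo_tool(series=[[[0, 0, -0.1, 0, 0, 0, 0.5], [-0.05, -0.01, -0.2, 0, 0, 0, 0.5], [-0.15, -0.02, -0.21, 0, 0, 0, 0.5], [-0.26, -0.03, -0.21, 0, 0, 0, 0.5], [-0.38, -0.04, -0.21, 0, 0, 0, 0.5], [-0.5, -0.05, -0.21, 0, 0, 0, 0.5], [-0.62, -0.06, -0.21, 0, 0, 0, 0.5], [-0.74, -0.062, -0.21, 0, 0, 0, 0.5], [-0.86, -0.062, -0.2, 0, 0, 0, 0.5], [-0.95, -0.062, -0.18, 0, 0, 0, 0.5], [-0.976, -0.062, -0.1, 0, 0, 0, 0.5], [-0.976, -0.062, -0.02, 0, 0, 0, 0.5]]])

```text
time_s: 13.2
tool_pos: [0.5, -0.29, 0.0613]
tool_rot: [179.9, 0.2, 86.7]
force: [0.6, -0.3, -1.2]
grip_width: 0.0625
grasp_force: 25.0
```

Run:
```python
from h import *
feel(2)
go([[.5,-.285,.034]],87)
c=cam('wrist');save(c,'w5')
```

```text
F [-1.12  0.88 -3.27] sd [0.51 0.51 1.8 ] eff [-50.01 -33.07] w 0.0629 gf 25.0 tcp [ 0.4967 -0.2842  0.0569] t 13.3
t 13.3 tcp [ 0.4967 -0.2842  0.0569] rot [-179.6   -0.2   87. ] F [-0.62  0.37 -1.47] w 0.0629
[-0.003  0.012  0.076]
turn [-0.0023 -0.0013  0.    ]
```

View pics/w5.png

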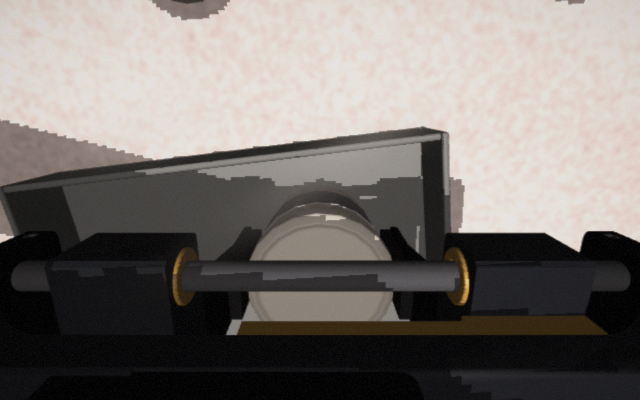

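Call:
servo_tool(series=[[[0, -0.01, 0.04, 0, 0, 0, 0.5], [0, -0.02, 0.07, 0, 0, 0, 0.5], [0, -0.02, 0.083, 0, 0, 0, 0.5], [0, -0.02, 0.083, 0, 0, 0, 0.5], [0, -0.02, 0.083, 0, 0, 0, 0.82], [0, -0.02, 0.083, 0, 0, 0, 0.82], [0, -0.02, 0.083, 0, 0, 0, 0.82], [0, -0.02, 0.083, 0, 0, 0, 0.82], [0, -0.02, 0, 0, 0, 0, 0.82], [0, -0.02, -0.1, 0, 0, 0, 0.82], [0, -0.02, -0.2, 0, 0, 0, 0.86], [0, -0.02, -0.25, 0, 0, 0, 0.86]]])

```text
time_s: 14.35
tool_pos: [0.496, -0.2856, 0.1403]
tool_rot: [179.7, 0.2, 87.1]
force: [1.0, 0.1, 0.1]
grip_width: 0.074
grasp_force: 0.0
```

Run:
```python
from h import *
c=cam('top');save(c,'t5');cv2.imwrite('pics/c5.png',cv2.resize(c['frame'][130:280,190:480,::-1],None,fx=2.6,fy=2.6))
go([[.4403,-.0103,.12],[.4403,-.0103,.026],[.4403,-.07,.145]],87)
```

```text
t 14.4 tcp [ 0.4972 -0.2863  0.1425] rot [179.5   0.3  87.1] F [ 1.46 -0.78  2.11] w 0.0749
[ 0.909 -0.237  0.069]
[ 0.911 -0.239  0.382]
[ 0.71  -0.226 -0.014]
turn [0.0025 0.0015 0.0004]
```

View pics/c5.png

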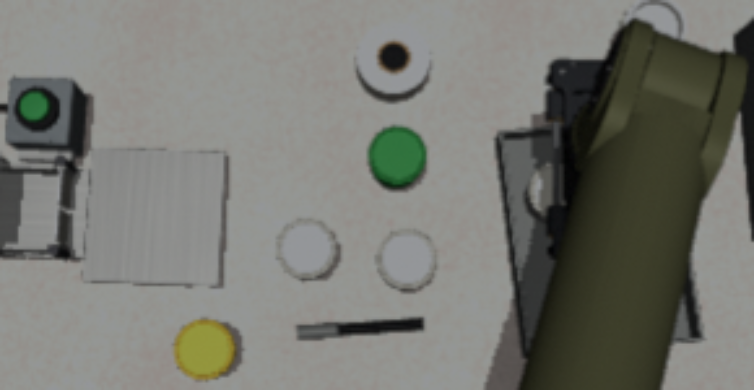

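Call:
servo_tool(series=[[[0.12, -0.03, 0, 0, 0, 0, 0.95], [0.25, -0.06, 0, 0, 0, 0, 0.95], [0.38, -0.1, 0, 0, 0, 0, 0.95], [0.51, -0.13, 0, 0, 0, 0, 0.95], [0.64, -0.17, 0, 0, 0, 0, 0.95], [0.77, -0.2, 0, 0, 0, 0, 0.95], [0.88, -0.23, 0, 0, 0, 0, 0.95], [0.91, -0.238, 0.05, 0, 0, 0, 0.95], [0.91, -0.238, 0.14, 0, 0, 0, 0.95], [0.91, -0.238, 0.24, 0, 0, 0, 0.95], [0.91, -0.238, 0.34, 0, 0, 0, 0.95], [0.91, -0.238, 0.375, 0, 0, 0, 0.95]]])

```text
time_s: 15.4
tool_pos: [0.4338, -0.0082, 0.0204]
tool_rot: [-179.7, -0.0, 87.1]
force: [-1.4, 0.8, 0.6]
grip_width: 0.0829
grasp_force: 0.0
```

Call:
servo_tool(series=[[[0, 0, 0, 0, 0, 0, 0.5], [0, 0, 0, 0, 0, 0, 0.5], [0, 0, 0, 0, 0, 0, 0.5], [0, 0, 0, 0, 0, 0, 0.5], [0, 0, 0, 0, 0, 0, 0.5], [0, 0, 0, 0, 0, 0, 0.5], [0, 0, -0.04, 0, 0, 0, 0.5], [0, 0, -0.08, 0, 0, 0, 0.5], [0, 0, -0.1, 0, 0, 0, 0.5], [0, 0, -0.1, 0, 0, 0, 0.5], [0, 0, -0.1, 0, 0, 0, 0.5], [0, 0, -0.1, 0, 0, 0, 0.5]]])

```text
time_s: 16.4
tool_pos: [0.4362, -0.0087, 0.0532]
tool_rot: [-180.0, 0.0, 87.1]
force: [-0.0, 0.1, -1.2]
grip_width: 0.0624
grasp_force: 25.0
```

Run:
```python
from h import *
feel()
go([[.484,.155,.10],[.484,.155,.058],[.40,-.285,.12],[.40,-.285,.034]],87)
```

```text
F [-0.19  0.01 -0.69] sd [0.42 0.57 0.22] eff [-24.98 -26.45] w 0.0628 gf 25.0 tcp [ 0.4365 -0.0084  0.0533] t 16.7
t 16.7 tcp [ 0.4365 -0.0084  0.0533] rot [-180.    -0.    87.1] F [-0.19 -0.3  -0.92] w 0.0628
[ 0.552  0.13  -0.156]
[ 0.552  0.131 -0.016]
[-0.927 -0.075 -0.222]
[-0.927 -0.074  0.064]
turn [-0.0002 -0.0001  0.0005]
```

Call:
servo_tool(series=[[[0, 0, -0.12, 0, 0, 0, 0.5], [-0.03, 0, -0.22, 0, 0, 0, 0.5], [-0.12, -0.01, -0.23, 0, 0, 0, 0.5], [-0.23, -0.02, -0.23, 0, 0, 0, 0.5], [-0.35, -0.03, -0.23, 0, 0, 0, 0.5], [-0.47, -0.04, -0.23, 0, 0, 0, 0.5], [-0.59, -0.05, -0.23, 0, 0, 0, 0.5], [-0.71, -0.06, -0.23, 0, 0, 0, 0.5], [-0.82, -0.07, -0.22, 0, 0, 0, 0.5], [-0.9, -0.075, -0.18, 0, 0, 0, 0.5], [-0.927, -0.075, -0.1, 0, 0, 0, 0.5], [-0.927, -0.075, 0, 0, 0, 0, 0.5]]])

```text
time_s: 17.7
tool_pos: [0.4007, -0.2895, 0.0544]
tool_rot: [179.8, 0.2, 86.8]
force: [0.9, -0.5, -1.1]
grip_width: 0.0628
grasp_force: 25.0
```

Run:
```python
from h import *
feel(4)
go([[.4,-.285,.031]],87)
```

```text
F [-0.57  0.58 -1.72] sd [0.95 1.15 1.63] eff [-36.63 -29.01] w 0.0626 gf 25.0 tcp [ 0.3998 -0.2843  0.0535] t 17.9
t 17.9 tcp [ 0.3998 -0.2843  0.0535] rot [-1.799e+02 -1.000e-01  8.710e+01] F [ 0.75 -0.8  -0.65] w 0.0626
[-0.002  0.001  0.075]
turn [-0.0005 -0.0005  0.0006]
```

Call:
servo_tool(series=[[[0, 0, 0.04, 0, 0, 0, 0.5], [0, 0, 0.07, 0, 0, 0, 0.5], [0, 0, 0.08, 0, 0, 0, 0.5], [0, 0, 0.08, 0, 0, 0, 0.5], [0, 0, 0.08, 0, 0, 0, 0.84], [0, 0, 0.08, 0, 0, 0, 0.84], [0, 0, 0.08, 0, 0, 0, 0.84], [0, 0, 0.08, 0, 0, 0, 0.84], [0, 0, 0, 0, 0, 0, 0.84], [0, 0, -0.1, 0, 0, 0, 0.84], [0, 0, -0.2, 0, 0, 0, 0.95], [0, 0, -0.3, 0, 0, 0, 0.95]]])

```text
time_s: 18.9
tool_pos: [0.3999, -0.2849, 0.1451]
tool_rot: [-180.0, -0.0, 87.1]
force: [0.2, -0.4, 0.4]
grip_width: 0.0792
grasp_force: 0.0
```

Run:
```python
from h import *
tubs()
go([[.426,-.118,.13],[.426,-.118,.026]],87)
```

```text
tub? [346.   4.] 447 [ 0.4243 -0.1456] 0.019
tub? [443. 197.] 5393 [ 0.4943 -0.2857] 0.0327
tub? [321. 205.] 5298 [ 0.4004 -0.2874] 0.0325
t 18.9 tcp [ 0.4033 -0.2872  0.1515] rot [179.5   0.3  87.1] F [ 1.49 -0.9   3.99] w 0.0804
[0.567 0.046 0.069]
[0.57  0.044 0.415]
turn [0.0026 0.0019 0.0005]
```

Call:
servo_tool(series=[[[0.1, 0.01, 0, 0, 0, 0, 0.95], [0.22, 0.02, 0, 0, 0, 0, 0.95], [0.34, 0.03, 0, 0, 0, 0, 0.95], [0.46, 0.04, 0, 0, 0, 0, 0.95], [0.55, 0.05, 0, 0, 0, 0, 0.95], [0.563, 0.055, 0.05, 0, 0, 0, 0.95], [0.563, 0.055, 0.15, 0, 0, 0, 0.95], [0.563, 0.055, 0.25, 0, 0, 0, 0.95], [0.563, 0.055, 0.34, 0, 0, 0, 0.95], [0.563, 0.055, 0.395, 0, 0, 0, 0.95], [0.563, 0.055, 0.395, 0, 0, 0, 0.95], [0.563, 0.055, 0.395, 0, 0, 0, 0.5]]])

```text
time_s: 19.95
tool_pos: [0.4247, -0.117, 0.0248]
tool_rot: [-179.9, -0.0, 87.1]
force: [-0.3, -0.4, 1.1]
grip_width: 0.0807
grasp_force: 0.0
```

Call:
servo_tool(series=[[[0, 0, 0, 0, 0, 0, 0.5], [0, 0, 0, 0, 0, 0, 0.5], [0, 0, 0, 0, 0, 0, 0.5], [0, 0, 0, 0, 0, 0, 0.5], [0, 0, 0, 0, 0, 0, 0.5], [0, 0, 0, 0, 0, 0, 0.5], [0, 0, -0.04, 0, 0, 0, 0.5], [0, 0, -0.08, 0, 0, 0, 0.5], [0, 0, -0.1, 0, 0, 0, 0.5], [0, 0, -0.1, 0, 0, 0, 0.5], [0, 0, -0.1, 0, 0, 0, 0.5], [0, 0, -0.1, 0, 0, 0, 0.5]]])

```text
time_s: 20.95
tool_pos: [0.4246, -0.1172, 0.0545]
tool_rot: [-179.9, -0.0, 87.1]
force: [-0.5, -0.5, -2.7]
grip_width: 0.0627
grasp_force: 25.0
```

Run:
```python
from h import *
feel()
go([[.484,.155,.10],[.484,.155,.055],[.40,-.375,.12],[.40,-.375,.034]],87)
```

```text
F [ 0.07 -0.44 -2.67] sd [0.31 0.58 0.64] eff [-27.57 -27.32] w 0.0623 gf 25.0 tcp [ 0.4249 -0.1172  0.0548] t 21.2
t 21.2 tcp [ 0.4249 -0.1172  0.0548] rot [-180.    -0.    87.1] F [ 0.01 -0.92 -2.44] w 0.0623
[ 0.916  0.15  -0.151]
[ 0.916  0.15  -0.001]
[-0.862 -0.039 -0.218]
[-0.863 -0.039  0.069]
turn [-0.0002 -0.0001  0.0004]
```

Call:
servo_tool(series=[[[0.05, 0, -0.08, 0, 0, 0, 0.5], [0.15, 0.02, -0.14, 0, 0, 0, 0.5], [0.26, 0.04, -0.14, 0, 0, 0, 0.5], [0.37, 0.06, -0.14, 0, 0, 0, 0.5], [0.48, 0.08, -0.14, 0, 0, 0, 0.5], [0.59, 0.1, -0.14, 0, 0, 0, 0.5], [0.7, 0.12, -0.14, 0, 0, 0, 0.5], [0.8, 0.14, -0.13, 0, 0, 0, 0.5], [0.88, 0.15, -0.1, 0, 0, 0, 0.5], [0.93, 0.15, -0.07, 0, 0, 0, 0.5], [0.93, 0.15, -0.04, 0, 0, 0, 0.5], [0.93, 0.15, -0.02, 0, 0, 0, 0.5]]])

```text
time_s: 22.25
tool_pos: [0.4835, 0.1597, 0.0599]
tool_rot: [-179.9, 0.0, 87.2]
force: [-0.1, -0.4, -2.0]
grip_width: 0.0627
grasp_force: 25.0
```

Run:
```python
from h import *
feel(4)
go([[.4845,.1605,.0555]],87)
```

```text
F [ 0.2  -0.27 -3.14] sd [0.38 0.11 0.37] eff [-33.43 -28.06] w 0.0623 gf 25.0 tcp [0.4844 0.1576 0.061 ] t 22.4
t 22.4 tcp [0.4844 0.1576 0.061 ] rot [-1.8e+02  1.0e-01  8.7e+01] F [ 0.36 -0.29 -2.96] w 0.0623
[ 0.01  -0.     0.018]
turn [-0.0001  0.0003 -0.0002]
```

Lower gently, release, step back, and descend behind it.

Call:
servo_tool(series=[[[0, 0, 0.012, 0, 0, 0, 0.5], [0, 0, 0.022, 0, 0, 0, 0.5], [0, 0, 0.022, 0, 0, 0, 1], [0, 0, 0.022, 0, 0, 0, 1], [0, 0, 0.022, 0, 0, 0, 1], [0, 0, -0.08, 0, 0, 0, 1], [0, 0, -0.17, 0, 0, 0, 1], [-0.09, 0, -0.17, 0, 0, 0, 0.5], [-0.185, 0, -0.17, 0, 0, 0, 0.35], [-0.185, 0, -0.17, 0, 0, 0, 0.35], [-0.185, 0, -0.07, 0, 0, 0, 0.35], [-0.185, 0, 0.02, 0, 0, 0, 0.35]]])

```text
time_s: 23.45
tool_pos: [0.4834, 0.1027, 0.0558]
tool_rot: [179.7, 0.0, 86.9]
force: [0.1, 0.0, -1.1]
grip_width: 0.0611
grasp_force: 0.0
```

Run:
```python
from h import *
tubs(.096)
go([[.4908,.284,.055]],87)
```

```text
tub? [318. 151.] 22055 [0.4851 0.1565] 0.0326
t 23.5 tcp [0.4785 0.1021 0.05  ] rot [-1.797e+02  1.000e-01  8.700e+01] F [-2.7  -1.36 -2.94] w 0.0577
[ 0.608  0.009 -0.017]
turn [-0.0018  0.0004 -0.0002]
```

Call:
servo_tool(series=[[[0, 0, 0, 0, 0, 0, 0.35], [0, 0, 0, 0, 0, 0, 0.35], [0, 0, 0, 0, 0, 0, 0.35], [0.03, 0, 0, 0, 0, 0, 0.35], [0.06, 0, 0, 0, 0, 0, 0.35], [0.09, 0, 0, 0, 0, 0, 0.35], [0.12, 0, 0, 0, 0, 0, 0.35], [0.15, 0, 0, 0, 0, 0, 0.35], [0.18, 0, 0, 0, 0, 0, 0.35], [0.21, 0, 0, 0, 0, 0, 0.35], [0.24, 0, 0, 0, 0, 0, 0.35], [0.27, 0, 0, 0, 0, 0, 0.35]]])

```text
time_s: 24.5
tool_pos: [0.4855, 0.1853, 0.0551]
tool_rot: [-180.0, 0.0, 87.1]
force: [-0.4, -3.9, 3.8]
grip_width: 0.0305
grasp_force: 2.5
```

Run:
```python
from h import *
tubs(.096)
go([[.4908,.285,.055]],87)
```

```text
tub? [201. 120.] 724 [0.4436 0.253 ] 0.0057
tub? [452. 125.] 592 [0.5394 0.246 ] 0.0054
tub? [320. 191.] 19331 [0.4874 0.2222] 0.0325
t 24.6 tcp [0.4854 0.1878 0.0552] rot [ 1.80e+02 -1.00e-01  8.72e+01] F [ 0.55  0.17 -0.36] w 0.0307
[0.324 0.002 0.001]
turn [-0.     -0.0006  0.0011]
```

Call:
servo_tool(series=[[[0.03, 0.002, 0, 0, 0, 0, 0.35], [0.06, 0.004, 0, 0, 0, 0, 0.35], [0.09, 0.006, 0, 0, 0, 0, 0.35], [0.12, 0.008, 0, 0, 0, 0, 0.35], [0.15, 0.008, 0, 0, 0, 0, 0.35], [0.18, 0.008, 0, 0, 0, 0, 0.35], [0.21, 0.008, 0, 0, 0, 0, 0.35], [0.24, 0.008, 0, 0, 0, 0, 0.35], [0.27, 0.008, 0, 0, 0, 0, 0.35], [0.3, 0.008, 0, 0, 0, 0, 0.35], [0.33, 0.008, 0, 0, 0, 0, 0.35], [0.335, 0.008, 0, 0, 0, 0, 0.35]]])

```text
time_s: 25.55
tool_pos: [0.4928, 0.2872, 0.0552]
tool_rot: [-180.0, -0.1, 87.2]
force: [-0.1, -1.8, -0.5]
grip_width: 0.0308
grasp_force: 1.8
```

Call:
servo_tool(series=[[[0, 0, 0, 0, 0, 0, 0.35], [-0.05, 0, 0, 0, 0, 0, 0.35], [-0.12, 0, 0, 0, 0, 0, 0.35], [-0.2, 0, 0, 0, 0, 0, 0.35], [-0.28, 0, 0, 0, 0, 0, 0.35], [-0.36, 0, -0.03, 0, 0, 0, 0.3], [-0.42, 0, -0.12, 0, 0, 0, 0.15], [-0.42, 0, -0.24, 0, 0, 0, 0], [-0.42, 0, -0.3, 0, 0, 0, 0], [-0.42, 0, -0.3, 0, 0, 0, 0]]])

```text
time_s: 26.38
tool_pos: [0.4901, 0.1606, 0.15]
tool_rot: [179.5, -0.2, 87.0]
force: [0.3, -0.2, 0.7]
grip_width: 0.0073
grasp_force: 0.0
```

Run:
```python
from h import *
c=cam('wrist');save(c,'w7');F=c['frame'].astype(int)
g=(F[...,1]>F[...,0]+40)&(F[...,1]>F[...,2]+20); v,u=np.nonzero(g); P=cloud(c); print('btn px',u.mean(),v.mean(),len(u),np.nanmedian(P[g],0).round(4))
ct=np.float32(np.c_[u,v]); r=cv2.minEnclosingCircle(ct); print(r, plane(c,[r[0]],np.nanmedian(P[g][:,2])).round(4))
b=np.nanmedian(P[g],0)
go([[b[0],b[1],.17],[b[0],b[1],.12],[b[0],b[1],.09]],87)
```

```text
btn px 491.5830706888789 24.135074290859972 2221 [0.5967 0.2742 0.1027]
((492.36212158203125, 23.78011703491211), 29.022727966308594) [[0.5973 0.2743 0.1027]]
t 26.4 tcp [0.4888 0.1601 0.1477] rot [ 1.796e+02 -1.000e-01  8.710e+01] F [-0.18 -0.33 -0.87] w 0.0044
[ 0.398  0.34  -0.071]
[0.398 0.339 0.095]
[0.398 0.339 0.195]
turn [ 0.002  -0.0006  0.0003]
```

View pics/w7.png

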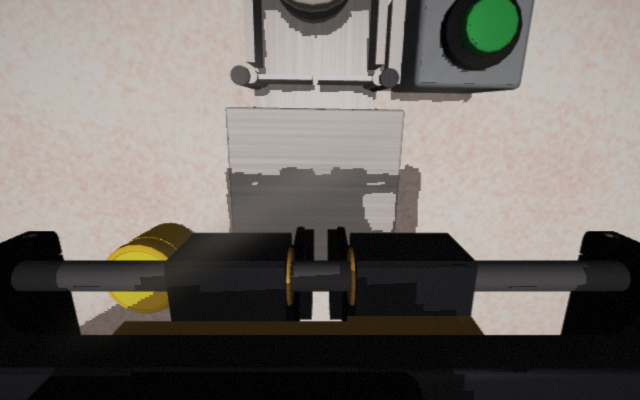

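Call:
servo_tool(series=[[[0.1, 0.085, -0.03, 0, 0, 0, 0], [0.2, 0.17, -0.03, 0, 0, 0, 0], [0.3, 0.255, -0.03, 0, 0, 0, 0], [0.398, 0.34, -0.03, 0, 0, 0, 0], [0.398, 0.34, 0.05, 0, 0, 0, 0], [0.398, 0.34, 0.1, 0, 0, 0, 0], [0.398, 0.34, 0.1, 0, 0, 0, 0], [0.398, 0.34, 0.1, 0, 0, 0, 0]]])

```text
time_s: 27.1
tool_pos: [0.5929, 0.2716, 0.1129]
tool_rot: [-179.8, 0.1, 87.1]
force: [0.0, 0.3, -0.3]
grip_width: 0.0003
grasp_force: 0.0
```

Run:
```python
from h import *
go([[.597,.2743,.103],[.597,.2743,.095]],87)
c=cam('top');P=cloud(c);F=c['frame'].astype(int)
m=(P[...,2]>.055)&(P[...,2]<.078)&(F.min(2)>85)&(P[...,1]>-.45)&(P[...,1]<.24)&(P[...,0]>.25)&(P[...,0]<.75)
n,l,s,k=cv2.connectedComponentsWithStats(m.astype(np.uint8))
for i in range(1,n):
    if s[i,4]>60: print(k[i].round(),s[i,4],np.median(P[l==i],0).round(3))
cv2.imwrite('pics/c8.png',cv2.resize(c['frame'][130:280,80:480,::-1],(800,300)))
```

```text
t 27.1 tcp [0.5929 0.2716 0.1129] rot [-1.798e+02  1.000e-01  8.710e+01] F [ 0.02  0.31 -0.34] w 0.0003
[0.01  0.013 0.033]
[0.01  0.014 0.06 ]
turn [-0.0013  0.0008  0.0004]
[404. 203.] 410 [ 0.493 -0.284  0.068]
[407. 237.] 423 [ 0.4   -0.285  0.068]
```

View pics/c8.png

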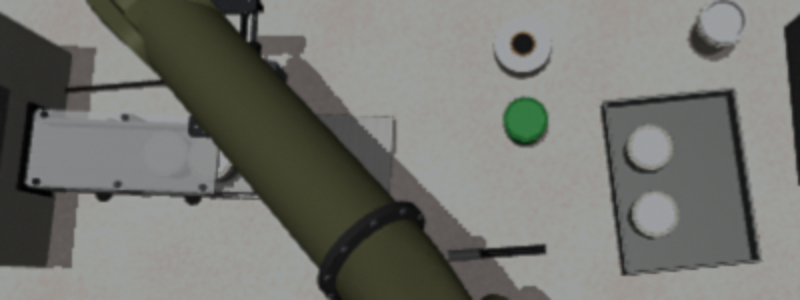

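Call:
servo_tool(series=[[[0.01, 0.013, 0.02, 0, 0, 0, 0], [0.01, 0.013, 0.035, 0, 0, 0, 0], [0.01, 0.013, 0.045, 0, 0, 0, 0], [0.01, 0.013, 0.055, 0, 0, 0, 0], [0.01, 0.013, 0.065, 0, 0, 0, 0], [0.01, 0.013, 0.075, 0, 0, 0, 0], [0.01, 0.013, 0.08, 0, 0, 0, 0], [0.01, 0.013, 0.08, 0, 0, 0, 0], [0.01, 0.013, 0.08, 0, 0, 0, 0]]])

```text
time_s: 27.9
tool_pos: [0.5994, 0.2754, 0.0961]
tool_rot: [179.8, 0.1, 87.0]
force: [-8.1, -7.0, 24.6]
grip_width: 0.0
grasp_force: 12.1
```

```bash
python3 -c "
from h import *
feel(3)"
```

```text
F [-7.34 -5.94 24.12] sd [0.16 0.23 0.38] eff [-37.07 -22.07] w 0.0004 gf 12.0 tcp [0.5994 0.2754 0.0961] t 28.1
```

Call:
servo_tool(series=[[[0, 0, -0.03, 0, 0, 0, 0], [0, 0, -0.08, 0, 0, 0, 0], [0, 0, -0.17, 0, 0, 0, 0], [-0.1, 0, -0.25, 0, 0, 0, 0], [-0.22, -0.05, -0.27, 0, 0, 0, 0], [-0.34, -0.1, -0.27, 0, 0, 0, 0], [-0.45, -0.2, -0.27, 0, 0, 0, 0], [-0.5, -0.3, -0.27, 0, 0, 0, 0], [-0.5, -0.36, -0.27, 0, 0, 0, 0], [-0.5, -0.36, -0.27, 0, 0, 0, 0], [-0.5, -0.36, -0.27, 0, 0, 0, 0], [-0.5, -0.36, -0.27, 0, 0, 0, 0]]])

```text
time_s: 29.05
tool_pos: [0.4841, 0.1319, 0.1727]
tool_rot: [179.9, -0.0, 87.1]
force: [0.1, 0.3, -1.0]
grip_width: 0.0006
grasp_force: 0.0
```

```bash
python3 -c "
from h import *
c=cam('wrist');save(c,'w9')
feel(3)"
```

```text
F [-0.42  0.17  0.05] sd [0.14 0.26 0.64] eff [-25.73 -29.95] w 0.0005 gf 0.0 tcp [0.4838 0.1322 0.172 ] t 29.2
```

View pics/w9.png

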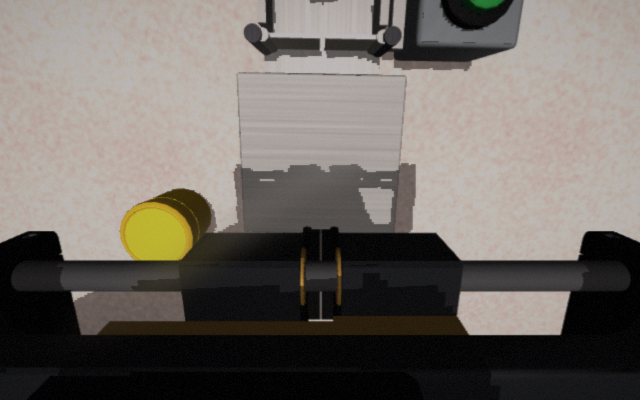

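The gate is shut (leaves meet at about (322, 45)), the apron is empty, and the yellow look-alike still stands at (157, 233). The arm is clear of everything.

```bash
python3 -c "
from h import *
print(env.sign_off())"
```

```text
the job is handed in; nothing more can be done
None
```

The job is handed in: of the four tubs found, the two light ones stand upright in the reject tray and the two full ones are in the lane behind the shut gate; I then pressed start, and the label roll, cup stack and green and yellow look-alikes were left alone.

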